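# Close a duct inspection cover on its new seal and hold it for screwing

## Task

The sheet-metal duct on the bench has a new seal under its inspection cover. Swing the hinged cover down until the cross-bar of its quarter-turn stud rests on the frame, and only then turn the wing head until the bar lines up with the slot in the frame. Then press the cover down fully home on the seal, leaving the stud unlocked in line with the slot, and finish while still holding the cover pressed down so that I can put in the corner screws; leave the other things on the bench where they are.

Things in the scene. Friction and masses are not known exactly. Their poses are not given: they have to be found in the camera images.
- duct: grey sheet-metal ventilation duct section, fixed on the bench, 220 (its x) x 320 (its y) x 180 mm high over its end flanges, open at both ends. Origin at the centre of its underside; z up; x points from the cover's free edge to its hinge, y is parallel to the hinge line. The frame round the opening in its top, on which the shut cover lies, is 172 mm above the bench
- cover_hinge (a point): fixed point on the hinge line of the cover, half-way along it: 87.5 mm along the duct's +x from its centre, 172 mm above the bench
- cover (a joint): opening angle of the cover (rad): 0 = fully home, flat on the frame; grows as the free edge swings up. A stiff hinge (0.38 N m) holds it at any angle. With the stud out of line its bar lands on the frame at about 0.087 and the cover goes no lower. In line it goes on; from 0.03 the seal pushes back, with about 13 N near the free edge when home, and lifts the cover if let go
- cover_edge (a point): point on the upper face of the cover, centred, 160 mm from the hinge line, 20 mm inside the free edge; z is normal to the face, y along the hinge line. The cover is a steel sheet, 180 mm from hinge line to free edge x 224 x 4 mm, 0.35 kg with the stud, its underside passing through the hinge line
- wing_grip (a point): centre of the blade of the stud's black wing head, on the cover's centre line, 120 mm from the hinge line, 17 mm above the upper face. Blade 40 mm long (its y), 10 thick (its x), 26 high (z, normal to the cover; top 30 mm above the face), on a collar 32 mm across and 4 high. Under the cover a steel cross-bar, 24 x 6 x 5 mm, parallel to the blade
- wing (a joint): angle of the wing head in rad, counter-clockwise seen from above the cover: 0 or pi = blade and cross-bar in line with the slot (blade parallel to the hinge line), pi/2 = across it. Turns from -0.5 to 3.64 and stays where it is left (friction 0.04 N m). The bar passes the slot within about 0.15 rad of being in line.
- slot (a point): centre of the slot in the frame's tab under the stud, at the tab's upper face: 30 mm long along the duct's y, 12 mm wide
- tee: bystander: steel pipe tee, 90 x 64 x 32 mm, loose on the bench beside the duct; origin at the centre of its underside
- rule: bystander: folded white folding rule, 237 x 15 x 16 mm, loose on the bench between robot and duct; origin at the centre of its underside
- screwdriver: bystander: screwdriver about 200 mm long with a black handle, loose on the bench beside the duct

How it is judged:
By the outcome, as a careful person would: the job done as asked, in the order asked, and still so for the second after the job is handed in, while the arm keeps its last pose, push and grip.
It also fails if it takes over 61 s, if anything falls off the work surface, if the arm or the gripper's body presses on something with over 40 N, if the wrist force passes 120 N, or if a joint passes its speed limit or range.

## Robot

A 6-joint arm with a two-finger parallel gripper is mounted at the origin on the work surface. World frame = base frame: x ahead of the robot, y to its left, z up, the work surface at z = 0. Lengths are in m, angles in rad, forces in N, time in s.
With the tool pointing down it reaches from about 0.4 to 0.825 m from the base axis. Payload 7 kg.
Tool frame: the origin (TCP) lies between the finger pads; the fingertips stand 25 mm ahead of it and the grasp point (between the pads) lies 6 mm ahead of it (bot.nose_length is the distance from the TCP to the fingertips, in m); z points along the fingers, y is the line along which they close (so a half turn about z gives the same grasp; the last joint's range is limited). The gripper opens to 85 mm and grips with 20 to 120 N. Pads are 22 mm wide; open, the fingers measure 114 mm over their backs; the gripper's body (76 mm by 85 mm) begins 54 mm behind the grasp point. The pads swing forward as they close: fully open they stand 13 mm farther back than shut.
Start: joints at [-0.817, 0.359, 0.012, 0, -1.224, -0.288], TCP at [0.303, -0.603, 0.256] pointing down, gripper open.
Joint ranges: [-3.07, 3.07], [-1.43, 2.12], [-1.02, 1.25], [-3.03, 1.67], [-3.05, -0], [-3.03, 3.03]. Speed limits (rad/s): [2.39, 2.39, 3.01, 3.14, 3.14, 3.14].

## Interface

Orientations are given as a unit quaternion [x, y, z, w].
In Python, from rig import bot gives the robot as it stands.
- The arm moves only by the shell command python3 -m creep 'ROWS' [OPENING] [FORCE]. ROWS is JSON, a list of rows, each a list of 6 numbers: the shift along the world's x, y, z in units of 50 mm (1.0 is 50 mm), then the turn, a rotation vector about the world's x, y, z in units of 6 degrees (1.0 is 6 degrees). A call has 1 to 20 rows; each row is the pose to reach, as a shift and turn from the pose commanded when the call began; what a row does not reach only later rows make up. A row lasts 1/10 s, in which the tool goes at most 50 mm and 8.59 degrees, less where a joint would pass 70% of its speed; a pose out of reach is approached as far as the arm can. A call with a gripper value outside its range is refused whole. OPENING is the closure, from -1 (fully open) to 1 (shut), set as the call begins (- or left out, the last holds). The fingers move at their own pace and stop on an object; FORCE is the grip in N (left out, the last holds). Time passes only in rows, so rows that repeat a pose let the fingers close. It gives the time, the measured TCP pose, the force, the opening and the grip force at its end, in the units of the state.
- bot.read_state(): the state, without advancing time (a new reading comes with each control period).
- bot.get_image(name): name is "scene" or "top" or "wrist"; returns the picture (400x640x3 uint8, red, green, blue); there is no depth.
- bot.camera_model(name): a dict with "fov_y" (degrees; the focal length in pixels is half the picture's height over the tangent of half this angle, whatever the lens; pixels are square), "cx", "cy" (the principal point, pixels), "k1" (the pictures are not rectified: a ray, as slopes to the right and down, at radius r is drawn at 1 + k1 r^2 times it, then the intrinsics apply), "position" and "orientation" of the camera in the world. Camera axes: x right, y up, looking along -z (the intrinsics and any distortion apply to the point x, -y, -z); pixel columns grow to the right and rows downward; lengths in m; the calibration is good to about 2 mm. A picture is of the moment at which its call begins: read the wrist's pose just before it. camera_model takes no time and is no camera call; for the wrist camera it gives the pose at the moment of the call.
- bot.job_done(): hands the job in; it is judged then, once.
The state is a dict: "clock": time; "qpos": joint angles; "qvel": joint speeds; "tau": joint torques, N m; "tool_pos": TCP position; "ee_rot": TCP orientation; "ft_force": force on the tool from outside, world axes, zero at the start; "moment": the same for the moment, N m; "grip_width": opening from 0.0 (shut) to 1.0 (fully open); "finger_force": force on a finger pad.
Only numpy, scipy, OpenCV 4.12 (cv2) and the standard library are available. Lean on these libraries where they do the work, as an engineer would, in place of code of your own. Each camera call takes 0.05 s, during which the arm holds its last target. There are 200 camera calls.

## Working session

There is one attempt and no reset: what is moved stays moved. The work goes in short steps, Python scripts to look and compute and a shell command to move; the robot and the scene stay as the last step left them, time stands still between calls to the robot, and variables do not carry over. Pictures are saved under pics/ and viewed, at most 10 in all, crops included, and the job is handed in when it is done.

```bash
mkdir -p pics; ls; python3 - <<'E'
from rig import bot
import cv2,numpy as np
for n in("scene","top"):
    im=bot.get_image(n); cv2.imwrite(f"pics/{n}0.png",im[:,:,::-1]); print(n,bot.camera_model(n))
s=bot.read_state();print(s)
E
```

```text
pics
scene {'fov_y': 46.986303519729425, 'cx': 319.7935117844054, 'cy': 204.54315374756195, 'k1': -0.13326828073755195, 'position': array([1.09315295, 0.63656862, 1.03054935]), 'orientation': array([0.1289561 , 0.33338671, 0.87351927, 0.33043564])}
top {'fov_y': 54.296461874133435, 'cx': 314.3596833539141, 'cy': 206.1948386983515, 'k1': -0.01255636848187388, 'position': array([0.37716028, 0.0435744 , 0.94272975]), 'orientation': array([ 0.07751458, -0.07256629, -0.6882228 ,  0.71768726])}
{'clock': 0.1, 'qpos': array([-8.16916321e-01,  3.59321499e-01,  1.11489665e-02, -3.04145112e-04,
       -1.22410713e+00, -2.88113198e-01]), 'qvel': array([-0.00068036,  0.00016531,  0.00240906,  0.00117921,  0.00195214,
       -0.00093561]), 'tau': array([-6.73061586e-04, -5.84765625e+01,  2.94108921e+01,  6.95455089e+00,
       -3.18018880e-03, -5.53159694e-06]), 'tool_pos': array([ 0.30295479, -0.60275037,  0.25545345]), 'ee_rot': array([-2.30733599e-01,  9.73016668e-01,  7.14438451e-04, -2.45146910e-04]), 'ft_force': array([ 0.49362981, -0.61436662, -0.22387081]), 'moment': array([-0.01882961, -0.0277708 , -0.00290238]), 'finger_force': 0.0, 'grip_width': 1.0022021279484572}
```

View pics/scene0.png

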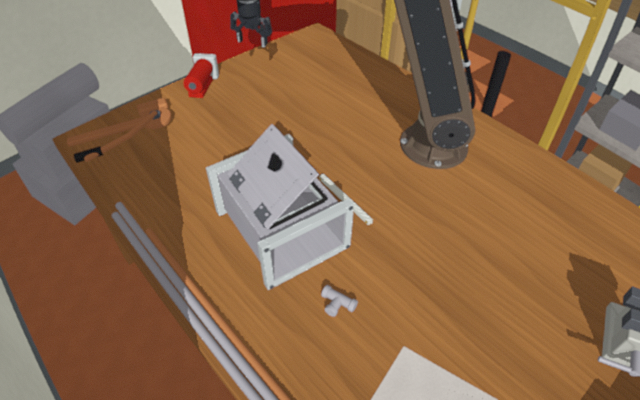

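View pics/top0.png

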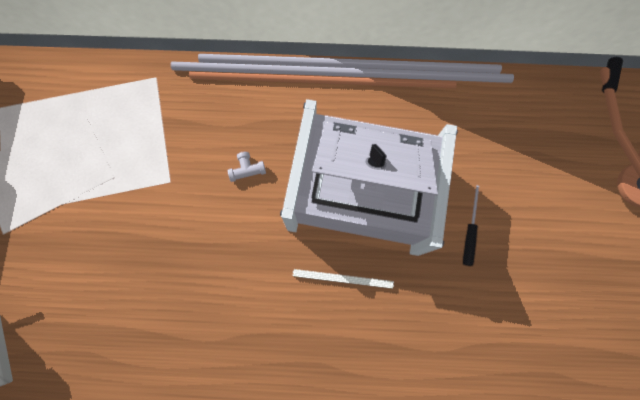

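The scene view shows the duct mid-bench with the cover half open and hinged on the side away from the robot. In the top view the duct's flanges run (310,102)–(292,225) and (450,127)–(430,250), and the wing is at (377,156). I'll zoom in for corners.

```bash
python3 - <<'E'
import cv2,numpy as np
a=cv2.imread("pics/top0.png")[90:260,275:465]; b=cv2.imread("pics/scene0.png")[115:295,200:365]
a=cv2.resize(a,None,fx=4,fy=4*0+3.5 if 0 else 4,interpolation=3)[:600]
cv2.imwrite("pics/topc.png",cv2.resize(cv2.imread("pics/top0.png")[95:260,275:465],None,fx=3.6,fy=3.6,interpolation=3))
cv2.imwrite("pics/scc.png",cv2.resize(b,None,fx=3.3,fy=3.3,interpolation=3))
E
```

```text
(no output)
```

View pics/topc.png

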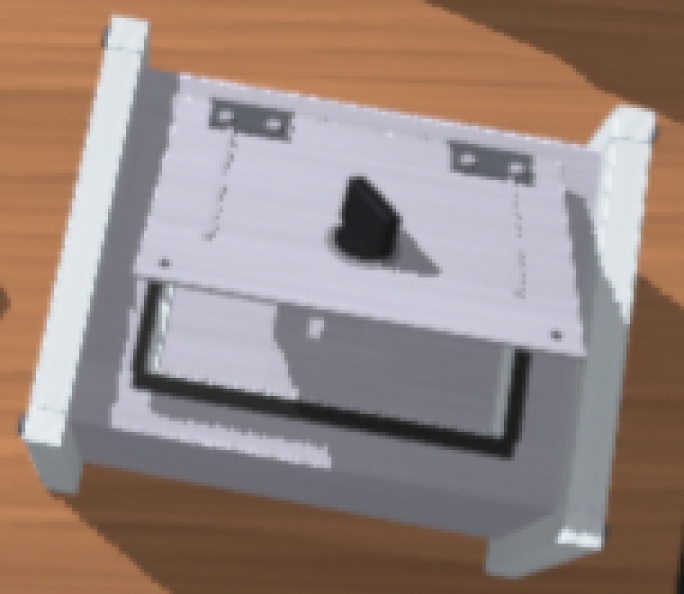

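View pics/scc.png

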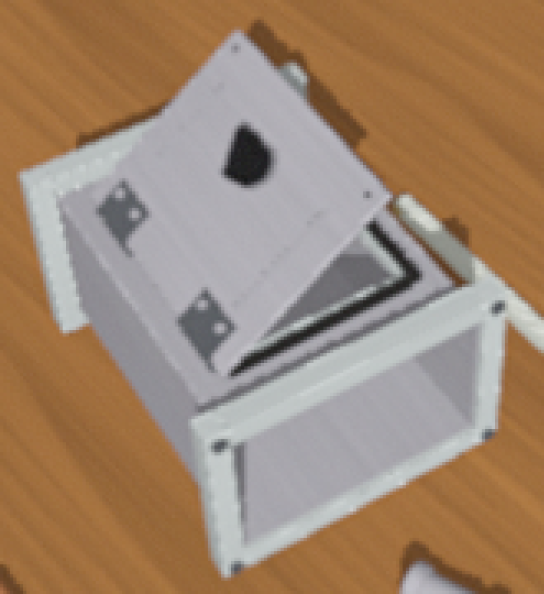

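The crops show the flange corners, topc (112,17), (22,443), (656,112), (602,548), the cover's free corners at topc (135,275), (585,353) and scc (388,195), (237,32), and the blade's top from topc (358,178) to (398,217).

```bash
cat > h.py <<'E'
from rig import bot
import cv2,numpy as np
from scipy.spatial.transform import Rotation as R
def ray(m,uv):
    f=200/np.tan(np.radians(m["fov_y"])/2)
    K=np.array([[f,0,m["cx"]],[0,f,m["cy"]],[0,0,1.]])
    p=cv2.undistortPoints(np.array([[uv]],float),K,np.array([m["k1"],0,0,0.]))[0,0]
    d=R.from_quat(m["orientation"]).apply([p[0],-p[1],-1]); return np.array(m["position"]),d/np.linalg.norm(d)
def onplane(m,uv,p0,n):
    o,d=ray(m,uv); return o+d*np.dot(np.subtract(p0,o),n)/np.dot(d,n)
def tri(m1,a,m2,b):
    o1,d1=ray(m1,a);o2,d2=ray(m2,b)
    t=np.linalg.lstsq(np.c_[d1,-d2],o2-o1,rcond=None)[0]
    p,q=o1+t[0]*d1,o2+t[1]*d2; return (p+q)/2,np.linalg.norm(p-q)
E
python3 - <<'E'
from h import *
np.set_printoptions(precision=4,suppress=True)
T,S=bot.camera_model("top"),bot.camera_model("scene")
t=lambda u,v:(275+u/3.6-.4,95+v/3.6-.4); s=lambda u,v:(200+u/3.3-.4,115+v/3.3-.4)
z=[0,0,1]
C=[onplane(T,t(*p),[0,0,.18],z) for p in[(112,17),(22,443),(656,112),(602,548)]]
LF,LN,RF,RN=C;print(np.array(C))
print("len x",np.linalg.norm(LF-LN),np.linalg.norm(RF-RN),"y",np.linalg.norm(LF-RF),np.linalg.norm(LN-RN))
c=np.mean(C,0); ex=(LF-LN+RF-RN);ey=(LF-RF+LN-RN)
yaw=np.mean([np.arctan2(ex[1],ex[0]),np.arctan2(-ey[0],ey[1])]);print("c",c,"yaw",np.degrees(yaw),np.degrees([np.arctan2(ex[1],ex[0]),np.arctan2(-ey[0],ey[1])]))
ex=np.array([np.cos(yaw),np.sin(yaw),0]);ey=np.array([-ex[1],ex[0],0])
H=np.r_[c[:2],.172]+.0875*ex
P=[];
for a,b in(((135,275),(388,195)),((585,353),(237,32))):
    p,e=tri(T,t(*a),S,s(*b));P.append(p);d=p-H;print("corner",p,e,"duct xyz rel hinge",d@ex,d@ey,d[2],"ang",np.degrees(np.arctan2(d[2],-d@ex)))
m=np.mean(P,0)-H; th=np.arctan2(m[2],-m@ex)-np.arctan2(.004,.18)*0-.011
print("H",H,"theta",th,np.degrees(th))
r=-np.cos(th)*ex+np.sin(th)*np.array(z); n=np.sin(th)*ex*1+np.cos(th)*np.array(z)
W=H+.12*r+.004*n
B=[onplane(T,t(*p),W+.030*n,n) for p in((358,178),(398,217))]
for b in B:print("blade",(b-W)@r,(b-W)@ey)
d=B[0]-B[1]; print("len",np.linalg.norm(d),"wing",np.degrees(np.arctan2(d@r,d@ey)))
# wing angle ccw about n: from ey toward n x ey
print("ccw wing",np.degrees(np.arctan2(d@np.cross(n,ey),d@ey)))
E
```

```text
[[ 0.7735  0.0807  0.18  ]
 [ 0.5156  0.1183  0.18  ]
 [ 0.7266 -0.2387  0.18  ]
 [ 0.4708 -0.2003  0.18  ]]
len x 0.2606109367192961 0.2587208222986662 y 0.322813723635801 0.3217905537937886
c [ 0.6216 -0.06    0.18  ] yaw -8.30081355763093 [-8.4235 -8.1781]
corner [0.5839 0.0581 0.2792] 0.00034255434668987815 duct xyz rel hinge -0.14189009181331594 0.11146351022520488 0.10721017762616336 ang 37.07418648710919
corner [ 0.5523 -0.1612  0.2796] 0.0034397815684551517 duct xyz rel hinge -0.14150183161582341 -0.11015957918525543 0.107639803043319 ang 37.260084010235396
H [ 0.7082 -0.0726  0.172 ] theta 0.6376886562661829 36.53686864742096
blade -0.01504872812105073 0.009622154012783353
blade 0.014745814552049936 -0.011595509740567117
len 0.03657737043924097 wing -54.544094405758905
ccw wing -54.544094405758905
```

```bash
python3 -c "
from rig import bot;print(bot.nose_length)"; python3 -m creep '[[0,0,1],[0,0,2],[5.6,11,2.2],[5.6,11,2.2],[5.6,11,2.2],[5.6,11,2.2],[5.6,11,2.2],[5.6,11,2.2],[5.6,11,2.2],[5.6,11,2.2],[5.6,11,2.2],[5.6,11,2.2],[5.6,11,2.2],[5.6,11,2.2],[5.6,11,2.2],[5.6,11,2.2],[5.6,11,2.2],[5.6,11,2.2],[5.6,11,2.2]]' 1 40
```

```text
0.025validation failed for argument at $[0]...
```

Rows need six numbers.

```bash
python3 -m creep '[[0,0,1,0,0,0],[0,0,2,0,0,0],[5.6,11,2.2,0,0,0],[5.6,11,2.2,0,0,0],[5.6,11,2.2,0,0,0],[5.6,11,2.2,0,0,0],[5.6,11,2.2,0,0,0],[5.6,11,2.2,0,0,0],[5.6,11,2.2,0,0,0],[5.6,11,2.2,0,0,0],[5.6,11,2.2,0,0,0],[5.6,11,2.2,0,0,0],[5.6,11,2.2,0,0,0],[5.6,11,2.2,0,0,0],[5.6,11,2.2,0,0,0],[5.6,11,2.2,0,0,0],[5.6,11,2.2,0,0,0]]' 1 40
```

```text
clock: 1.8
tool_pos: [0.5829, -0.053, 0.3658]
ee_rot: [-0.231, 0.973, 0.0, -0.001]
ft_force: [-0.3, -1.0, 0.6]
grip_width: 0.003
finger_force: 0.0
```

```bash
python3 -m creep '[[0,0,-0.6,0,0,0],[0,0,-1.1,0,0,0],[0,0,-1.3,0,0,0],[-0.08,0.01,-1.5,0,0,0],[-0.18,0.03,-1.7,0,0,0],[-0.26,0.04,-1.9,0,0,0],[-0.34,0.05,-2.1,0,0,0],[-0.40,0.06,-2.3,0,0,0],[-0.46,0.07,-2.5,0,0,0],[-0.5,0.07,-2.65,0,0,0],[-0.52,0.08,-2.75,0,0,0],[-0.52,0.08,-2.82,0,0,0],[-0.52,0.08,-2.82,0,0,0],[-0.52,0.08,-2.82,0,0,0]]'; python3 - <<'E'
from h import *
cv2.imwrite("pics/t1.png",cv2.resize(bot.get_image("scene")[:,:,::-1][100:300,190:390],None,fx=3,fy=3,interpolation=3))
E
```

```text
clock: 3.2
tool_pos: [0.5574, -0.0491, 0.2254]
ee_rot: [-0.231, 0.973, -0.0, 0.0]
ft_force: [-0.1, -0.2, 0.1]
grip_width: -0.0
finger_force: 0.0
```

View pics/t1.png

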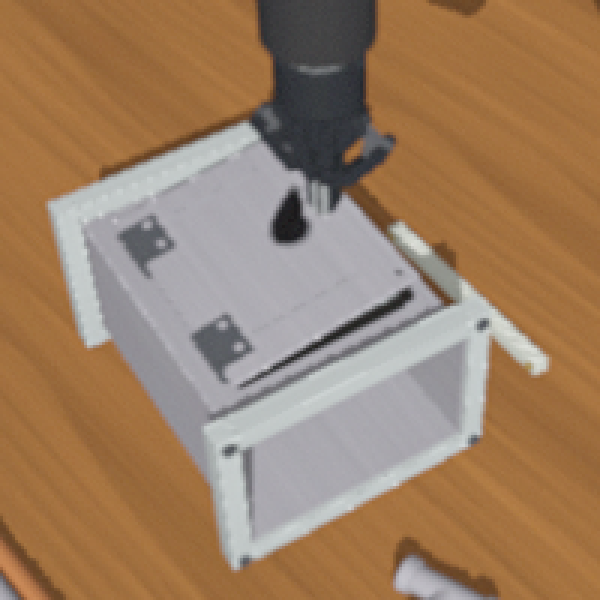

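The picture shows the cover swung nearly shut, free edge still raised (gap at (410,295)), fingertip near (320,210) just robot-side of the wing. I'll lower until contact force rises.

```bash
python3 -m creep '[[0,0,-0.04,0,0,0],[0,0,-0.08,0,0,0],[0,0,-0.12,0,0,0],[0,0,-0.15,0,0,0],[0,0,-0.15,0,0,0],[0,0,-0.15,0,0,0]]'; python3 -m creep '[[0,0,-0.03,0,0,0],[0,0,-0.03,0,0,0],[0,0,-0.03,0,0,0]]';python3 -m creep '[[0,0,-0.03,0,0,0],[0,0,-0.03,0,0,0],[0,0,-0.03,0,0,0]]'
```

```text
clock: 3.85
tool_pos: [0.5572, -0.0491, 0.2178]
ee_rot: [-0.231, 0.973, -0.0, -0.0]
ft_force: [0.2, -0.4, 0.8]
grip_width: 0.001
finger_force: 0.0
clock: 4.15
tool_pos: [0.5571, -0.0491, 0.2163]
ee_rot: [-0.231, 0.973, 0.0, -0.0]
ft_force: [0.2, -0.5, -1.5]
grip_width: -0.002
finger_force: 0.0
clock: 4.45
tool_pos: [0.5572, -0.0491, 0.2151]
ee_rot: [-0.231, 0.973, -0.0, 0.0]
ft_force: [-2.2, 0.3, 4.0]
grip_width: -0.005
finger_force: 1.7
```

```bash
python3 -m creep '[[0,0,-0.02,0,0,0],[0,0,-0.02,0,0,0],[0,0,-0.02,0,0,0]]';python3 -m creep '[[0,0,-0.02,0,0,0],[0,0,-0.02,0,0,0],[0,0,-0.02,0,0,0]]'
```

```text
clock: 4.75
tool_pos: [0.5572, -0.0491, 0.2146]
ee_rot: [-0.231, 0.973, -0.0, 0.0]
ft_force: [-3.6, 0.9, 8.1]
grip_width: 0.004
finger_force: 3.9
clock: 5.05
tool_pos: [0.5572, -0.0491, 0.2143]
ee_rot: [-0.231, 0.973, -0.0, 0.0]
ft_force: [-5.3, 1.9, 13.3]
grip_width: 0.0
finger_force: 6.2
```

Firm resistance at z = 0.2143, as predicted for the bar on the frame. I'll retreat upward, open, and look at the wing.

```bash
python3 -m creep '[[0,0,0.5,0,0,0],[0,0,1.2,0,0,0],[0.2,0,2.0,0,0,0],[0.7,-0.13,2.4,0,0,0],[0.7,-0.13,2.4,0,0,0],[0.7,-0.13,2.4,0,0,0],[0.7,-0.13,2.4,0,0,0],[0.7,-0.13,2.4,0,0,0]]' -1; python3 - <<'E'
from h import *
print(bot.read_state()["tool_pos"],bot.camera_model("wrist"))
cv2.imwrite("pics/w1.png",bot.get_image("wrist")[:,:,::-1]);cv2.imwrite("pics/t2.png",bot.get_image("top")[:,:,::-1])
E
```

```text
clock: 5.85
tool_pos: [0.5913, -0.0555, 0.3318]
ee_rot: [-0.231, 0.973, 0.0, -0.001]
ft_force: [0.2, -0.0, -0.1]
grip_width: 0.993
finger_force: 0.0
[ 0.59131791 -0.05553216  0.33175818] {'fov_y': 59.92973685524149, 'cx': 319.8522722250553, 'cy': 201.64020452240175, 'k1': -0.032181681475645776, 'position': array([ 0.52777365, -0.08672869,  0.44911646]), 'orientation': array([-0.07327504, -0.11952408,  0.84277157,  0.51969303])}
```

View pics/w1.png

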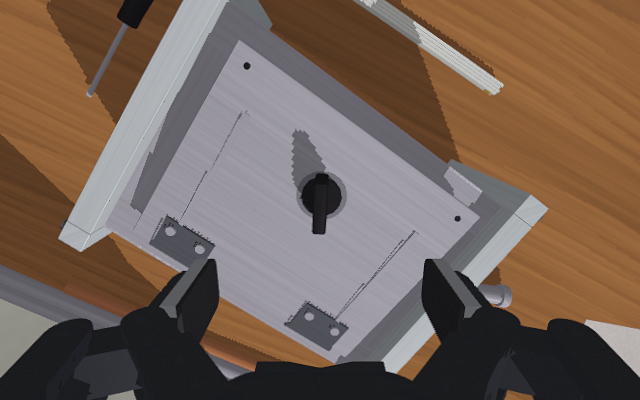

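The wrist view shows the blade between the open fingers: centred near column 320, its top running from (322,175) to (319,233), the collar at (321,195).

```bash
cat > wing.py <<'E'
from h import *
np.set_printoptions(precision=4,suppress=True)
H=np.array([.7082,-.0726,.172]);y=np.radians(-8.3);ex=np.array([np.cos(y),np.sin(y),0]);ey=np.array([-ex[1],ex[0],0])
def frame(th):
    z=np.array([0,0,1.]);r=-np.cos(th)*ex+np.sin(th)*z;n=np.sin(th)*ex+np.cos(th)*z
    return r,n,H+.12*r+.004*n
def wing(m,a,b,th=.087):
    r,n,W=frame(th);A,B=[onplane(m,p,W+.03*n,n) for p in(a,b)];d=A-B;c=(A+B)/2
    print("centre",c,"len",np.linalg.norm(d),"off r,y",(c-W)@r,(c-W)@ey,"wing deg",np.degrees(np.arctan2(d@np.cross(n,ey),d@ey))%180)
E
python3 - <<'E'
from wing import *
m=bot.camera_model("wrist");im=cv2.cvtColor(cv2.imread("pics/w1.png"),cv2.COLOR_BGR2GRAY)
for v in range(165,240,6):
    row=im[v,285:360].astype(int);print(v,''.join(f"{x:4d}" for x in row[15:55:2]))
wing(m,(322,175),(319,233))
T=R.from_quat(bot.read_state()["ee_rot"]).as_matrix();print("tool y deg",np.degrees(np.arctan2(T[1,1],T[0,1]))%180)
E
```

```text
165  101 101 100  99 100 101 101 102 105 102  98 102 110 163 160 159 157 154 155 157
171   99  98 101 101 101 102 100 103  89  86  84  83 120 147 157 159 163 162 161 159
177  100 101  79  74  74  74  76  70  17  16  14  17  16  16  41  79 119 116 114 133
183   73  73  75  51  19  18  21  19  20  20  20  19  17  21  23  30  32  28  66 119
189   74  54  17  21  23  21  20  24  29  29  30  30  33  29  29  32  30  32  32  31
195   93  17  19  18  18  21  19  22  29  28  32  31  34  31  30  33  32  33  34  32
201  118  56  18  21  22  18  18  24  29  32  29  32  34  26  30  31  33  31  32  33
207  122 117 105  24  23  20  19  25  29  29  30  34  34  24  32  31  33  32  29 103
213  157 157 150 114 118 118  58  25  28  28  31  36  36  24  28  66 108 118 116 129
219  156 154 152 153 157 158 108  25  28  31  32  39  34 108 158 159 158 158 156 156
225  156 156 157 159 158 159  82  27  28  33  35  37  31 145 161 160 158 156 156 157
231  156 156 156 156 156 159  53  25  30  35  38  41  23 153 157 157 160 160 159 160
237  156 156 156 158 157 156 157 156 155 156 156 156 160 159 156 154 153 156 159 157
centre [ 0.5902 -0.0549  0.2165] len 0.043556223075920476 off r,y 0.002760319768493091 0.0005081499994039104 wing deg 122.15679222034859
tool y deg 116.70167163892131
```

```bash
python3 -m creep '[[0.02,0,-0.6,0.12,0.82,0],[0.02,0,-1.2,0.12,0.82,0],[0.02,0,-1.7,0.12,0.82,0],[0.02,0,-2.0,0.12,0.82,0],[0.02,0,-2.15,0.12,0.82,0],[0.02,0,-2.27,0.12,0.82,0],[0.02,0,-2.27,0.12,0.82,0],[0.02,0,-2.27,0.12,0.82,0]]' -1 && python3 -m creep '[[0,0,0,0,0,0],[0,0,0,0,0,0],[0,0,0,0,0,0],[0,0,0,0,0,0],[0,0,0,0,0,0],[0,0,0,0,0,0],[0,0,0,0,0,0],[0,0,0,0,0,0],[0,0,0,0,0,0],[0,0,0,0,0,0]]' 1 30
```

```text
clock: 6.75
tool_pos: [0.5935, -0.0555, 0.2202]
ee_rot: [-0.231, 0.972, 0.016, -0.04]
ft_force: [-0.7, -0.1, 0.6]
grip_width: 1.002
finger_force: 0.0
clock: 7.75
tool_pos: [0.593, -0.0555, 0.2194]
ee_rot: [-0.231, 0.972, 0.016, -0.04]
ft_force: [-3.0, 2.3, 3.3]
grip_width: 0.107
finger_force: 34.4
```

```bash
python3 -m creep '[[0,0,0,0.06,-0.01,0.7],[0,0,0,0.12,-0.02,1.4],[0,0,0,0.18,-0.03,2.1],[0,0,0,0.24,-0.03,2.8],[0,0,0,0.3,-0.04,3.5],[0,0,0,0.36,-0.05,4.2],[0,0,0,0.42,-0.06,4.9],[0,0,0,0.48,-0.07,5.6],[0,0,0,0.54,-0.08,6.3],[0,0,0,0.6,-0.09,7.0],[0,0,0,0.66,-0.1,7.7],[0,0,0,0.72,-0.1,8.4],[0,0,0,0.78,-0.11,9.0],[0,0,0,0.79,-0.11,9.15],[0,0,0,0.79,-0.11,9.15],[0,0,0,0.79,-0.11,9.15],[0,0,0,0.79,-0.11,9.15]]'; python3 -c "
from wing import *
s=bot.read_state();T=R.from_quat(s['ee_rot']).as_matrix();print('tool y deg',np.degrees(np.arctan2(T[1,1],T[0,1]))%180,T[:,2],s['moment'],s['qpos'])"
```

```text
clock: 9.45
tool_pos: [0.5937, -0.0559, 0.2192]
ee_rot: [-0.654, 0.755, 0.033, -0.028]
ft_force: [4.8, -3.6, -3.7]
grip_width: 0.108
finger_force: 33.6
tool y deg 171.74087876481278 [-0.0854  0.0121 -0.9963] [-1.3126 -2.0301  0.1291] [ 0.215   0.3056 -0.1421 -0.0322 -1.2042 -0.3464]
```

```bash
python3 -m creep '[[0,0,0,0,0,0],[0,0,0,0,0,0],[0,0,0,0,0,0],[0,0,0,0,0,0],[0.05,0,0.6,0,0,0],[0.1,0,1.2,0,0,0],[0.2,0,1.8,0,0,0],[0.2,0,2.3,0,0,0],[0.2,0,2.3,0,0,0],[0.2,0,2.3,0,0,0]]' -1; python3 - <<'E'
from h import *
print(bot.camera_model("wrist"))
im=bot.get_image("wrist")[:,:,::-1]
cv2.imwrite("pics/w2.png",im)
E
```

```text
clock: 10.45
tool_pos: [0.6031, -0.0554, 0.3346]
ee_rot: [-0.654, 0.755, 0.033, -0.028]
ft_force: [0.3, 0.2, 0.4]
grip_width: 1.001
finger_force: 0.0
{'fov_y': 59.92973685524149, 'cx': 319.8522722250553, 'cy': 201.64020452240175, 'k1': -0.032181681475645776, 'position': array([ 0.60262158, -0.1265035 ,  0.45135509]), 'orientation': array([ 0.0326499 , -0.14403389,  0.98603922,  0.07690829])}
```

View pics/w2.png

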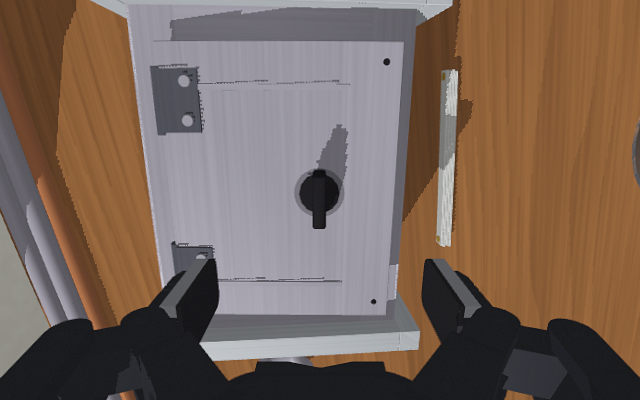

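The blade at (320,172)–(319,229) is upright in the picture and looks parallel to the hinge. Corner screw holes are at (387,62) and (374,302). A numeric check follows.

```bash
python3 - <<'E'
from wing import *
m=bot.camera_model("wrist");wing(m,(320,179),(319,229))
im=cv2.cvtColor(cv2.imread("pics/w2.png"),cv2.COLOR_BGR2GRAY)
mid=[]
for v in range(214,228,2):
    c=np.where(im[v,300:340]<70)[0]+300;mid.append((v,c.mean(),len(c)))
print(mid)
r,n,W=frame(.087)
A,B=[onplane(m,p,W,n) for p in((387,62),(374,302))];d=B-A
print("hole line deg vs ey",np.degrees(np.arctan2(d@np.cross(n,ey),d@ey)),np.linalg.norm(d),(A-H)@r,(B-H)@r)
E
```

```text
centre [ 0.5923 -0.0537  0.2164] len 0.03691391959437779 off r,y 0.0008343053088350445 0.0019291044130726636 wing deg 178.97219634933464
[(214, np.float64(319.0), 13), (216, np.float64(319.0), 13), (218, np.float64(319.0), 13), (220, np.float64(319.0), 13), (222, np.float64(319.0), 13), (224, np.float64(319.0), 13), (226, np.float64(319.0), 13)]
hole line deg vs ey -0.17080107397774694 0.1953729023921045 0.16909035064751207 0.16850793685693036
```

Blade in line (≈179°). I'll close the gripper, straighten the tool and move over the edge point.

```bash
python3 -m creep '[[-0.5,0.06,0,-0.12,-0.82,0],[-1.06,0.12,0,-0.12,-0.82,0],[-1.06,0.12,0,-0.12,-0.82,0],[-1.06,0.12,0,-0.12,-0.82,0]]' 1 40; python3 -m creep '[[0,0,-0.4,0,0,-1.4],[0,0,-0.8,0,0,-2.8],[0,0,-1.2,0,0,-4.2],[0,0,-1.6,0,0,-5.6],[0,0,-2.0,0,0,-7],[0,0,-2.1,0,0,-8.4],[0,0,-2.2,0,0,-9.15],[0,0,-2.2,0,0,-9.15],[0,0,-2.2,0,0,-9.15],[0,0,-2.2,0,0,-9.15]]'
```

```text
clock: 10.9
tool_pos: [0.5494, -0.0495, 0.334]
ee_rot: [-0.655, 0.756, 0.0, -0.0]
ft_force: [0.1, 0.8, 0.6]
grip_width: 0.328
finger_force: 0.0
clock: 11.9
tool_pos: [0.5505, -0.0496, 0.2243]
ee_rot: [-0.233, 0.972, 0.0, -0.0]
ft_force: [-0.1, 1.1, -0.4]
grip_width: 0.001
finger_force: 0.0
```

```bash
python3 -m creep '[[0,0,-0.06,0,0,0],[0,0,-0.12,0,0,0],[0,0,-0.18,0,0,0],[0,0,-0.22,0,0,0],[0,0,-0.26,0,0,0],[0,0,-0.26,0,0,0],[0,0,-0.26,0,0,0]]';python3 -m creep '[[0,0,-0.03,0,0,0],[0,0,-0.06,0,0,0],[0,0,-0.06,0,0,0],[0,0,-0.06,0,0,0]]'
```

```text
clock: 12.6
tool_pos: [0.5502, -0.0496, 0.2113]
ee_rot: [-0.233, 0.973, 0.0, -0.0]
ft_force: [0.2, 0.2, 0.3]
grip_width: 0.002
finger_force: 0.0
clock: 13.0
tool_pos: [0.5501, -0.0496, 0.2083]
ee_rot: [-0.233, 0.973, 0.0, -0.0]
ft_force: [-0.5, -0.1, -0.2]
grip_width: -0.001
finger_force: 0.0
```

```bash
python3 -m creep '[[0,0,-0.03,0,0,0],[0,0,-0.06,0,0,0],[0,0,-0.06,0,0,0],[0,0,-0.06,0,0,0]]';python3 -m creep '[[0,0,-0.03,0,0,0],[0,0,-0.06,0,0,0],[0,0,-0.06,0,0,0],[0,0,-0.06,0,0,0]]';python3 -m creep '[[0,0,-0.03,0,0,0],[0,0,-0.03,0,0,0],[0,0,-0.03,0,0,0]]'
```

```text
clock: 13.4
tool_pos: [0.5502, -0.0496, 0.2053]
ee_rot: [-0.233, 0.973, 0.0, -0.0]
ft_force: [-0.8, 0.9, 1.4]
grip_width: -0.003
finger_force: 0.6
clock: 13.8
tool_pos: [0.5501, -0.0496, 0.2027]
ee_rot: [-0.233, 0.973, 0.0, -0.0]
ft_force: [-2.8, 1.5, 5.8]
grip_width: 0.002
finger_force: 2.7
clock: 14.1
tool_pos: [0.55, -0.0496, 0.2015]
ee_rot: [-0.233, 0.973, 0.0, -0.0]
ft_force: [-4.1, 1.4, 7.6]
grip_width: 0.004
finger_force: 4.0
```

```bash
for i in 1 2 3; do python3 -m creep '[[0,0,-0.03,0,0,0],[0,0,-0.03,0,0,0],[0,0,-0.03,0,0,0]]' | grep -E 'pos|ft'; done
```

```text
tool_pos: [0.55, -0.0496, 0.201]
ft_force: [-7.6, 2.0, 15.1]
tool_pos: [0.5501, -0.0496, 0.2009]
ft_force: [-11.4, 4.3, 25.4]
tool_pos: [0.5501, -0.0497, 0.2008]
ft_force: [-16.0, 5.6, 35.7]
```

It stopped dead at 0.201 m, the predicted home height, with the force climbing stiffly. I'll ease to about 23 N and check.

```bash
python3 -m creep '[[0,0,0.03,0,0,0],[0,0,0.03,0,0,0],[0,0,0.03,0,0,0],[0,0,0.03,0,0,0],[0,0,0.03,0,0,0],[0,0,0.03,0,0,0]]'; python3 - <<'E'
from h import *
cv2.imwrite("pics/s3.png",cv2.resize(bot.get_image("scene")[:,:,::-1][100:300,190:390],None,fx=3,fy=3,interpolation=3))
E
```

```text
clock: 15.6
tool_pos: [0.5501, -0.0496, 0.2009]
ee_rot: [-0.233, 0.972, -0.0, 0.001]
ft_force: [-11.6, 3.9, 25.9]
grip_width: -0.001
finger_force: 13.0
```

View pics/s3.png

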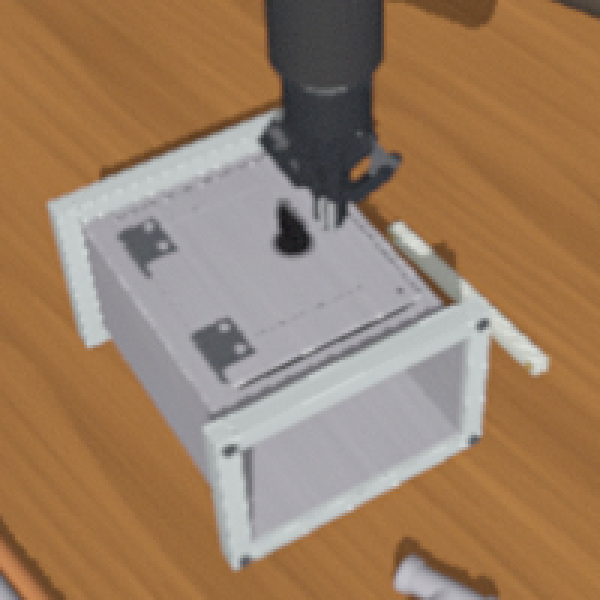

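The cover lies flat with no seal gap along its side edge ((240,385)–(415,300)). The fingertip holds it near (330,215), clear of the wing at (290,230), and the rule and tee have not moved.

```bash
python3 -c "
from rig import bot;print(bot.job_done())"
```

```text
the job is handed in; nothing more can be done
None
```

The cover is fully home on the seal and held down with about 26 N; the stud is unlocked, measured about 1° off the slot line before pressing, and I turned it only after the cross-bar was resting on the frame; the job is handed in, with no verdict returned.

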